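# Box the batteries and find the lid that snaps on

## Task

Put the loose battery into the tub that already holds a battery, then close that tub with the one lid of the three that snaps onto its rim: you will have to try them, and press the right one straight down by its knob until it has snapped fully home, level all round. Leave the lids that do not fit lying flat on the bench, knob up, leave the other tub open with its clip inside, and do not disturb the tape, the wooden block or the pen nearby.

Things in the scene. Friction and masses are not known exactly. Their poses are not given: they have to be found in the camera images.
- tub_1_rim (a point): one of two look-alike round white tubs fixed to the bench, 100 mm across. A neck (2 mm wall; outside 74 mm in one tub, 86 in the other) rises from the shoulder, 39 mm above the bench, to the rim at 56 mm. Inner floor 3 mm above the bench, inside as wide as the neck. Four spring snap nubs stick out 4.5 mm round the neck. Point: centre of the mouth at rim height, z up.
- tub_2_rim (a point): the other tub, described as tub_1; either may be the wider one and either may hold the battery. Exactly one lid fits each tub. On it the lid first stops on the nubs, 11 mm too high; pushed down with 5 to 10 N, centred within 2 mm, it snaps home, its knob point then 21 mm above this point. A lid that does not fit stays 9 to 14 mm too high when pressed. Point: as tub_1.
- lid_a_knob (a point): one of three round black lids alike from outside: 102 mm across, 18 mm thick, with an upright knob 26 mm in diameter and 30 mm tall on top, 70 g, knob up on the bench. They differ only underneath, in the groove for a tub's neck; one fits each tub, one neither. Point: on the lid's axis in the knob, 35 mm above the lid's underside, 13 mm below the knob's top; z up.
- lid_b_knob (a point): another of the three lids, the same outside and described as lid_a, with the same point; which lid fits which tub must be found by trying.
- lid_c_knob (a point): another of the three lids, the same outside and described as lid_a, with the same point; which lid fits which tub must be found by trying.
- battery_in_mid (a point): the battery that already lies in one of the tubs, on its inner floor: AA cell, dark blue with a gold end, 51 mm long (along its y), 14 mm thick, lying. It does not roll. Point: its centre.
- battery_loose_mid (a point): the battery lying loose on the bench: AA cell, dark blue with a gold end, 51 mm long (along its y), 14 mm thick, lying. It does not roll. Point: its centre.
- clip_mid (a point): yellow strap clip, 36x50x17 mm, lying in the other tub. Point: its centre.
- tape_black: bystander: roll of black tape, 66 mm diameter, 18 mm high, lying flat. Origin: centre of its underside.
- fixture_block: bystander: wooden drilling block, 50x70x45 mm. Origin: centre of its underside.
- pen_blue: bystander: white pen, 145 mm long (along its y), 10 mm thick. Origin: centre of its underside.

How it is judged (in metres and radians):
On the way, in this order (a step that is already met when the one before it is completed fails the run):
1. the loose battery has been put into the tub that already holds a battery, and let go (((horizontal distance between each of battery_in_mid, battery_loose_mid and tub_1_rim below 0.036 m and height (world z) of each of battery_in_mid, battery_loose_mid below 0.045 m and contact force between battery_loose and the fingers below 0.1 N) or (horizontal distance between each of battery_in_mid, battery_loose_mid and tub_2_rim below 0.036 m and height (world z) of each of battery_in_mid, battery_loose_mid below 0.045 m and contact force between battery_loose and the fingers below 0.1 N))), for 0.2 s.
2. the lid that fits is snapped home on that tub ((((horizontal distance between each of battery_in_mid, battery_loose_mid and tub_1_rim below 0.036 m and height (world z) of each of battery_in_mid, battery_loose_mid below 0.045 m and contact force between battery_loose and the fingers below 0.1 N) and ((z of lid_a_knob in the frame of tub_1_rim below 0.0235 m and horizontal distance between lid_a_knob and tub_1_rim below 0.005 m and angle between lid_a_knob's own z axis and vertical below 0.05 rad) or (z of lid_b_knob in the frame of tub_1_rim below 0.0235 m and horizontal distance between lid_b_knob and tub_1_rim below 0.005 m and angle between lid_b_knob's own z axis and vertical below 0.05 rad) or (z of lid_c_knob in the frame of tub_1_rim below 0.0235 m and horizontal distance between lid_c_knob and tub_1_rim below 0.005 m and angle between lid_c_knob's own z axis and vertical below 0.05 rad))) or ((horizontal distance between each of battery_in_mid, battery_loose_mid and tub_2_rim below 0.036 m and height (world z) of each of battery_in_mid, battery_loose_mid below 0.045 m and contact force between battery_loose and the fingers below 0.1 N) and ((z of lid_a_knob in the frame of tub_2_rim below 0.0235 m and horizontal distance between lid_a_knob and tub_2_rim below 0.005 m and angle between lid_a_knob's own z axis and vertical below 0.05 rad) or (z of lid_b_knob in the frame of tub_2_rim below 0.0235 m and horizontal distance between lid_b_knob and tub_2_rim below 0.005 m and angle between lid_b_knob's own z axis and vertical below 0.05 rad) or (z of lid_c_knob in the frame of tub_2_rim below 0.0235 m and horizontal distance between lid_c_knob and tub_2_rim below 0.005 m and angle between lid_c_knob's own z axis and vertical below 0.05 rad))))), for 0.2 s.
At the end, for the whole second after the job is handed in: Both batteries lie in one tub (the one that held a battery at the start). The lid that fits that tub is snapped onto it: within 2.5 mm of fully down, centred within 5 mm, level within 0.05 rad, at rest. The other two lids lie flat on the bench, knob up ((((horizontal distance between each of battery_in_mid, battery_loose_mid and tub_1_rim below 0.036 m and height (world z) of each of battery_in_mid, battery_loose_mid below 0.045 m and contact force between battery_loose and the fingers below 0.1 N) and ((z of lid_a_knob in the frame of tub_1_rim below 0.0235 m and horizontal distance between lid_a_knob and tub_1_rim below 0.005 m and angle between lid_a_knob's own z axis and vertical below 0.05 rad and linear speed of lid_a below 0.01 m/s and height (world z) of each of lid_b_knob, lid_c_knob below 0.041 m and angle between each of lid_b_knob, lid_c_knob's own z axis and vertical below 0.1 rad) or (z of lid_b_knob in the frame of tub_1_rim below 0.0235 m and horizontal distance between lid_b_knob and tub_1_rim below 0.005 m and angle between lid_b_knob's own z axis and vertical below 0.05 rad and linear speed of lid_b below 0.01 m/s and height (world z) of each of lid_a_knob, lid_c_knob below 0.041 m and angle between each of lid_a_knob, lid_c_knob's own z axis and vertical below 0.1 rad) or (z of lid_c_knob in the frame of tub_1_rim below 0.0235 m and horizontal distance between lid_c_knob and tub_1_rim below 0.005 m and angle between lid_c_knob's own z axis and vertical below 0.05 rad and linear speed of lid_c below 0.01 m/s and height (world z) of each of lid_a_knob, lid_b_knob below 0.041 m and angle between each of lid_a_knob, lid_b_knob's own z axis and vertical below 0.1 rad))) or ((horizontal distance between each of battery_in_mid, battery_loose_mid and tub_2_rim below 0.036 m and height (world z) of each of battery_in_mid, battery_loose_mid below 0.045 m and contact force between battery_loose and the fingers below 0.1 N) and ((z of lid_a_knob in the frame of tub_2_rim below 0.0235 m and horizontal distance between lid_a_knob and tub_2_rim below 0.005 m and angle between lid_a_knob's own z axis and vertical below 0.05 rad and linear speed of lid_a below 0.01 m/s and height (world z) of each of lid_b_knob, lid_c_knob below 0.041 m and angle between each of lid_b_knob, lid_c_knob's own z axis and vertical below 0.1 rad) or (z of lid_b_knob in the frame of tub_2_rim below 0.0235 m and horizontal distance between lid_b_knob and tub_2_rim below 0.005 m and angle between lid_b_knob's own z axis and vertical below 0.05 rad and linear speed of lid_b below 0.01 m/s and height (world z) of each of lid_a_knob, lid_c_knob below 0.041 m and angle between each of lid_a_knob, lid_c_knob's own z axis and vertical below 0.1 rad) or (z of lid_c_knob in the frame of tub_2_rim below 0.0235 m and horizontal distance between lid_c_knob and tub_2_rim below 0.005 m and angle between lid_c_knob's own z axis and vertical below 0.05 rad and linear speed of lid_c below 0.01 m/s and height (world z) of each of lid_a_knob, lid_b_knob below 0.041 m and angle between each of lid_a_knob, lid_b_knob's own z axis and vertical below 0.1 rad))))); the robot touches nothing.
It fails at once if the black tape is disturbed (moved more than 30 mm) (distance of tape_black from where it was at the start of the episode above 0.03 m).
It fails at once if the wooden block is disturbed (moved more than 30 mm) (distance of fixture_block from where it was at the start of the episode above 0.03 m).
It fails at once if the pen is disturbed (moved more than 30 mm) (distance of pen_blue from where it was at the start of the episode above 0.03 m).
It fails at once if the clip is taken out of its tub (height (world z) of clip_mid above 0.07 m).
It fails at once if the battery that was in a tub is taken out of it (height (world z) of battery_in_mid above 0.07 m).
It also fails if it takes over 72 s, if anything falls off the work surface, if the arm or the gripper's body presses on something with over 40 N, if the wrist force passes 120 N, or if a joint passes its speed limit or range.

## Robot

A 6-joint arm with a two-finger parallel gripper is mounted at the origin on a cart in front of the work surface, level with it; the furniture and walls round the work are solid. World frame = base frame: x ahead of the robot, y to its left, z up, the work surface at z = 0. Lengths are in m, angles in degrees, forces in N, time in s.
With the tool pointing down it reaches from about 0.35 to 0.875 m from the base axis. Payload 4.2 kg.
Tool frame: the origin (TCP) lies midway between the tips of the shut fingers; the grasp point (between the pads) lies 19 mm behind it; z points along the fingers, y is the line along which they close (so a half turn about z gives the same grasp; the last joint's range is limited). The gripper opens to 87 mm and grips with 3 to 60 N. Pads are 19 mm wide; open, the fingers measure 117 mm over their backs; the gripper's body (75 mm by 190 mm) begins 51 mm behind the grasp point.
Start: joints at [91.536, 22.042, 0.453, 0, -68.411, -14.817], TCP at [0.144, 0.608, 0.223] pointing down, gripper open.
Joint ranges: [-179.83, 179.83], [-69.29, 118.12], [-61.27, 80.66], [-181.25, 117.63], [-171.15, -9.14], [-177.46, 177.46]. Speed limits (degrees/s): [159.86, 159.86, 180, 180, 180, 180].

## Interface

Orientations are given as a 3x3 rotation matrix whose columns are the frame's x, y, z axes.
In Python, from station import sense, capture, camera_params, finish_job gives the robot as it stands.
- The arm moves only by the tool drive_tool, never from a script. Its argument "rows" is a list of rows, each an object of numbers: "tx", "ty", "tz": the shift along the tool's x, y, z in cm; "ax", "ay", "az": the turn, a rotation vector about the tool's x, y, z in rad; "claw": the finger opening in cm, from 0 to 8.7. In form: [{"tx": .., "ty": .., "tz": .., "ax": .., "ay": .., "az": .., "claw": ..}, ...]. A call has 1 to 10 rows; each row shifts and turns the commanded pose from where the row before left it, along the tool's axes as they then stand; what a row does not reach is not made up. A row lasts 1/12 s, in which the tool goes at most 41.7 mm and 7.16 degrees, less where a joint would pass 70% of its speed; a pose out of reach is approached as far as the arm can. A call with a gripper value outside its range is refused whole. The fingers move at their own pace and stop on an object; the grip force is fixed at half the most. Time passes only in rows, so rows that do not move let the fingers close. It gives the time, the measured TCP pose, the force, the opening and the grip force at its end, in the units of the state.
- sense(): the state, without advancing time (a new reading comes with each control period).
- capture(name): name is "side" or "top" or "wrist"; returns (picture, depth): 420x560x3 uint8, red, green, blue; 420x560 float32, m along the optical axis (not along the pixel's ray), 0 where there is no reading.
- camera_params(name): a dict with "intrinsics" (3x3 intrinsics, pixels), "R" (3x3) and "t" (3): a world point X has camera coordinates R X + t; the wrist camera has in their place "tool_from_camera" (4x4, takes a point from camera to tool coordinates, whose origin is the TCP and whose axes are the flange's). Camera axes: x right, y down, z forward; pixel columns grow to the right and rows downward; lengths in m; the calibration is good to about 2 mm. The wrist camera is an equidistant fisheye: a pixel r from the principal point sees the ray r / f radians off the axis. A picture is of the moment at which its call begins: read the wrist's pose just before it. camera_params takes no time and is no camera call.
- finish_job(): hands the job in; it is judged then, once.
The state is a dict: "time_s": time; "joints": joint angles; "joint_velocities": joint speeds; "effort": joint torques, N m; "tcp_pos": TCP position; "ee_rot": TCP orientation; "wrist_force": force on the tool from outside, world axes, zero at the start; "moment": the same for the moment, N m; "gripper_width": opening from 0.0 (shut) to 1.0 (fully open); "gripper_force": force on a finger pad.
Only numpy, scipy, OpenCV 4.12 (cv2) and the standard library are available. Lean on these libraries where they do the work, as an engineer would, in place of code of your own. Each camera call takes 0.05 s, during which the arm holds its last target. There are 200 camera calls.

## Working session

There is one attempt and no reset: what is moved stays moved. The work goes in short steps, Python scripts to look and compute and a tool call to move; the robot and the scene stay as the last step left them, time stands still between calls to the robot, and variables do not carry over. Pictures are saved under pics/ and viewed, at most 10 in all, crops included, and the job is handed in when it is done.

Besides the shell and the picture viewer there is one more tool, called after "Emit:" as name([rows], argument=value, ...), one row to a line, values as JSON. drive_tool: Moves the arm, as the interface text tells. Its arguments: {"type":"object","properties":{"rows":{"type":"array"}},"required":["rows"]}

```bash
mkdir -p pics; ls
python3 - <<'E'
from station import *
import cv2,numpy as np
s=sense();print(s)
for n in("top","side"):
    p,d=capture(n);cv2.imwrite(f"pics/{n}0.png",p[:,:,::-1]);np.save(f"{n}0.npy",d);print(n,camera_params(n),d.min(),d.max())
print(camera_params("wrist"))
E
```

```text
pics
{'time_s': 0.0, 'joints': array([ 9.15346694e+01,  2.20915933e+01,  3.80912156e-01, -3.06645383e-02,
       -6.84104901e+01, -1.48173848e+01]), 'joint_velocities': array([-0.02693887,  0.03327248,  0.07971811, -0.0204901 ,  0.01244526,
        0.02822226]), 'effort': array([ 6.76118143e-04, -3.90665102e+01,  1.87405801e+01,  4.21983048e+00,
        1.09997435e-02, -1.98203306e-04]), 'tcp_pos': array([0.14342331, 0.60771071, 0.22145423]), 'ee_rot': array([[ 9.73202856e-01, -2.29947833e-01, -4.40833405e-04],
       [-2.29948247e-01, -9.73200533e-01, -2.12735604e-03],
       [ 6.01616061e-05,  2.17171785e-03, -9.99997640e-01]]), 'wrist_force': array([ 0.28944274, -0.11087749, -0.01057745]), 'moment': array([-0.03509357,  0.0282526 , -0.0163537 ]), 'gripper_force': 0.0, 'gripper_width': 1.0020946042296728}
top {'intrinsics': array([[478.34733154,   0.        , 280.07821004],
       [  0.        , 478.34733154, 206.30289314],
       [  0.        ,   0.        ,   1.        ]]), 'R': array([[ 0.00993234, -0.9996524 , -0.02442196],
       [-0.99246678, -0.00687258, -0.12232109],
      
[... 334 characters left out ...]
25],
       [-0.71950556, -0.05744288, -0.69210697],
       [ 0.69075475,  0.04398256, -0.72175024]]), 't': array([-0.07503978,  0.4247891 ,  0.85595588])} 0.0 3.788271
{'intrinsics': array([[325.1922621 ,   0.        , 279.17936243],
       [  0.        , 325.1922621 , 204.65817691],
       [  0.        ,   0.        ,   1.        ]]), 'tool_from_camera': array([[-3.14323743e-04, -9.60992545e-01, -2.76574095e-01,
         7.62413499e-02],
       [ 9.99999354e-01, -6.04055045e-04,  9.62378110e-04,
         1.51680080e-03],
       [-1.09190417e-03, -2.76573614e-01,  9.60992114e-01,
        -1.61873252e-01],
       [ 0.00000000e+00,  0.00000000e+00,  0.00000000e+00,
         1.00000000e+00]])}
```

View pics/top0.png

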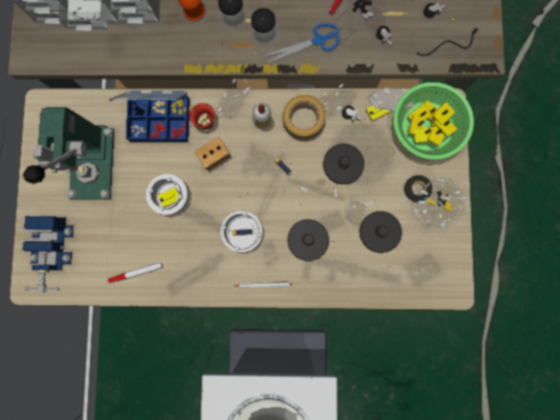

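View pics/side0.png

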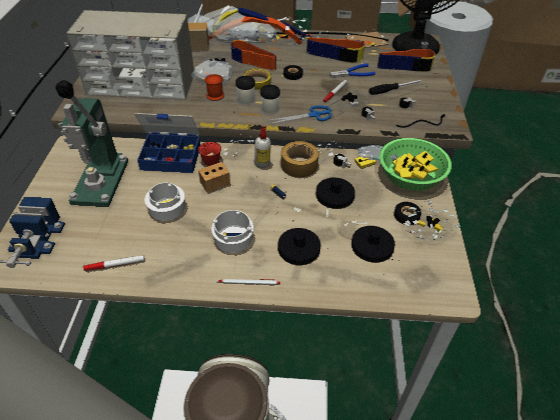

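The top view shows the battery tub at (242,232), the clip tub at (167,195) and the loose battery at (283,167). The lids are at (308,239), (381,232) and (344,163), the pen at (263,285), the tape at (418,188) and the block at (212,153). The side view shows the same layout: tubs at (233,232) and (166,202), lids at (299,245), (373,243) and (335,191), and the battery at (278,191).

```bash
cat > h.py <<'E'
from station import *
import cv2,numpy as np
def cloud(n,d=None):
    if d is None: p,d=capture(n)
    c=camera_params(n);K=c["intrinsics"];v,u=np.indices(d.shape)
    X=np.stack([(u-K[0,2])/K[0,0]*d,(v-K[1,2])/K[1,1]*d,d],-1)
    W=(X-c["t"])@c["R"]
    W[d<=0]=np.nan
    return W
def fitc(P):
    A=np.c_[2*P,np.ones(len(P))];s=np.linalg.lstsq(A,(P**2).sum(1),rcond=None)[0]
    return s[:2],np.sqrt(s[2]+s[:2]@s[:2])
def encl(P):
    c,r=cv2.minEnclosingCircle(P.astype(np.float32));return np.round(c,4),round(r,4)
E
python3 - <<'E'
from h import *
px={"top":{"tubB":(242,232),"tubC":(167,195),"l1":(308,239),"l2":(381,232),"l3":(344,163),"bat":(283,167),"pen":(263,285),"tape":(418,188),"blk":(212,153)},
"side":{"tubB":(233,232),"tubC":(166,202),"l1":(299,245),"l2":(373,243),"l3":(335,191),"bat":(278,191),"pen":(249,282),"tape":(407,212),"blk":(212,177)}}
for n in px:
    W=cloud(n,np.load(n+"0.npy")); im=cv2.imread(f"pics/{n}0.png")
    for k,(u,v) in px[n].items():
        w=W[max(0,v-45):v+45,u-45:u+45].reshape(-1,3); c=W[v-3:v+4,u-3:u+4].reshape(-1,3)
        print(n,k,"centre",np.round(np.nanmedian(c,0),3),end=" ")
        r=np.hypot(*(w[:,:2]-np.nanmedian(c,0)[:2]).T)
        if k[0]=='l':
            P=w[(w[:,2]>.037)&(r<.03)];print("knob",len(P),P.mean(0).round(4),encl(P[:,:2]),end="")
            P=w[(w[:,2]>.010)&(w[:,2]<.025)&(r<.07)];print("disc",encl(P[:,:2]),np.median(P[:,2]).round(4))
        elif k[:3]=='tub':
            P=w[(w[:,2]>.050)&(r<.07)];print("rim",len(P),P.mean(0).round(4),encl(P[:,:2]),fitc(P[:,:2]))
            P=w[(w[:,2]>.034)&(w[:,2]<.044)&(r<.07)];print("   shoulder",encl(P[:,:2]))
        elif k=='bat' :
            P=w[(w[:,2]>.006)&(w[:,2]<.02)&(r<.035)];print(len(P),P.mean(0).round(4),cv2.minAreaRect(P[:,:2].astype(np.float32)))
        else: 
            P=w[(w[:,2]>.005)&(r<.05)];print(len(P),P.mean(0).round(4),P[:,2].max())
# blue battery by colour
    hsv=cv2.cvtColor(im,cv2.COLOR_BGR2HSV)
    u,v=px[n]["bat"];a=hsv[v-14:v+15,u-18:u+19]
    m=((a[...,2]<90)|(a[...,1]>150)).astype(np.uint8)
    yy,xx=np.nonzero(m);print("mask",len(xx),xx.mean()+u-18,yy.mean()+v-14,cv2.minAreaRect(np.c_[xx+u-18,yy+v-14].astype(np.float32)))
ims=[]
for n in px:
    u,v=px[n]["bat"];im=cv2.imread(f"pics/{n}0.png");ims.append(cv2.resize(im[v-25:v+25,u-35:u+35],(560,400),interpolation=cv2.INTER_NEAREST)[:290])
E
```

```text
top tubB centre [0.489 0.068 0.014] rim 141 [0.4898 0.0687 0.0537] (array([0.4892, 0.0679]), 0.0458) (array([0.48987352, 0.06662678]), np.float64(0.04180935463667029))
   shoulder (array([0.4901, 0.0669]), 0.05)
top tubC centre [0.579 0.255 0.016] rim 137 [0.5785 0.2499 0.0537] (array([0.5781, 0.2502]), 0.0396) (array([0.57795243, 0.24952648]), np.float64(0.035702805541912075))
   shoulder (array([0.5782, 0.25  ]), 0.0502)
top l1 centre [ 0.472 -0.092  0.047] knob 94 [ 0.4719 -0.0931  0.0457] (array([ 0.4719, -0.0932]), 0.0128)disc (array([ 0.4722, -0.0931]), 0.0508) 0.0168
top l2 centre [ 0.49  -0.263  0.045] knob 97 [ 0.4927 -0.2677  0.0458] (array([ 0.4928, -0.2684]), 0.0128)disc (array([ 0.4935, -0.2685]), 0.0515) 0.0166
top l3 centre [ 0.654 -0.177  0.046] knob 96 [ 0.6599 -0.1797  0.0456] (array([ 0.6602, -0.1802]), 0.0133)disc (array([ 0.6609, -0.1799]), 0.0513) 0.0165
top bat centre [ 0.651 -0.03   0.011] 108 [ 0.6546 -0.0299  0.0119] ((0.6559093594551086, -0.03303804248571396), (0.04912057891488075, 0.021636374294757843), 39.76972579956055)
top pen centre [0.362 0.015 0.002]
[... 1130 characters left out ...]
 knob 77 [ 0.6581 -0.1758  0.0458] (array([ 0.6599, -0.1758]), 0.0135)disc (array([ 0.6601, -0.175 ]), 0.053) 0.0181
side bat centre [ 0.652 -0.029  0.012] 88 [ 0.6529 -0.0267  0.0121] ((0.6574304699897766, -0.02874620631337166), (0.0501590259373188, 0.023091819137334824), 45.91027069091797)
side pen centre [0.362 0.016 0.003] 161 [0.3641 0.0135 0.0079] 0.013909660658928735
side tape centre [ 0.611 -0.359  0.004] 444 [ 0.5963 -0.358   0.019 ] 0.052765925312910036
side blk centre [0.657 0.145 0.043] 633 [0.6691 0.1436 0.034 ] 0.04995074176052685
mask 105 278.26666666666665 191.13333333333333 ((282.1487731933594, 183.95681762695312), (17.568130493164062, 25.54169464111328), 28.810794830322266)
```

Emit:
drive_tool([
  {"tx": 2.7,"ty": 2.1,"claw": 8.7},
  {"tx": 2.7,"ty": 2.1,"claw": 8.7},
  {"tx": 2.7,"ty": 2.1,"claw": 8.7},
  {"tx": 2.7,"ty": 2.1,"claw": 8.7},
  {"tx": 2.7,"ty": 2.1,"claw": 8.7},
  {"tx": 2.7,"ty": 2.1,"claw": 8.7},
  {"tx": 2.7,"ty": 2.1,"claw": 8.7},
  {"tx": 2.7,"ty": 2.1,"claw": 8.7},
  {"tx": 2.7,"ty": 2.1,"claw": 8.7},
  {"tx": 2.7,"ty": 2.1,"claw": 8.7},
])

```text
invalid input at $.rows[0]: expected keys tx, ty, tz, ax, ay, az, claw
```

Emit:
drive_tool([
  {"tx": 2.7,"ty": 2.1,"claw": 8.7},
  {"tx": 2.7,"ty": 2.1,"claw": 8.7},
  {"tx": 2.7,"ty": 2.1,"claw": 8.7},
  {"tx": 2.7,"ty": 2.1,"claw": 8.7},
  {"tx": 2.7,"ty": 2.1,"claw": 8.7},
  {"tx": 2.7,"ty": 2.1,"claw": 8.7},
  {"tx": 2.7,"ty": 2.1,"claw": 8.7},
  {"tx": 2.7,"ty": 2.1,"claw": 8.7},
  {"tx": 2.7,"ty": 2.1,"claw": 8.7},
  {"tx": 2.7,"ty": 2.1,"claw": 8.7},
])

```text
invalid input at $.rows[0]: expected keys tx, ty, tz, ax, ay, az, claw
```

Emit:
drive_tool([
  {"tx": 2.6,"ty": 2.1,"claw": 8.7},
  {"tx": 2.6,"ty": 2.1,"claw": 8.7},
  {"tx": 2.6,"ty": 2.1,"claw": 8.7},
  {"tx": 2.6,"ty": 2.1,"claw": 8.7},
  {"az": 0.12,"claw": 8.7},
  {"az": 0.12,"claw": 8.7},
  {"az": 0.12,"claw": 8.7},
  {"az": 0.12,"claw": 8.7},
  {"az": 0.12,"claw": 8.7},
  {"az": 0.12,"claw": 8.7},
])

```text
invalid input at $.rows[0]: expected keys tx, ty, tz, ax, ay, az, claw
```

Emit:
drive_tool([
  {"az": 0.12,"claw": 8.7},
  {"az": 0.12,"claw": 8.7},
  {"az": 0.12,"claw": 8.7},
  {"az": 0.12,"claw": 8.7},
  {"az": 0.12,"claw": 8.7},
  {"az": 0.12,"claw": 8.7},
  {"az": 0.12,"claw": 8.7},
  {"az": 0.12,"claw": 8.7},
  {"az": 0.12,"claw": 8.7},
  {"az": 0.12,"claw": 8.7},
])

```text
invalid input at $.rows[0]: expected keys tx, ty, tz, ax, ay, az, claw
```

```bash
cat >> h.py <<'E'
def wc(name=None):
    s=sense();p,d=capture("wrist");c=camera_params("wrist");K=c["intrinsics"];v,u=np.indices(d.shape)
    x=(u-K[0,2])/K[0,0];y=(v-K[1,2])/K[1,1];th=np.hypot(x,y)
    k=np.where(th<1e-9,1,np.tan(th)/np.maximum(th,1e-9))
    X=np.stack([x*k*d,y*k*d,d],-1);T=c["tool_from_camera"]
    W=(X@T[:3,:3].T+T[:3,3])@s["ee_rot"].T+s["tcp_pos"];W[(d<=0)|(th>1.4)]=np.nan
    if name:cv2.imwrite(f"pics/{name}.png",p[:,:,::-1])
    return s,p,W
def ab(s,x,y,z):
    "shift from the measured pose in tool axes, cm"
    return np.round((np.array([x,y,z])-s["tcp_pos"])@s["ee_rot"]*100,2)
def st(s):
    R=s["ee_rot"];print("t",s["time_s"],"tcp",s["tcp_pos"].round(4),"yaw",np.degrees(np.arctan2(R[1,0],R[0,0])).round(1),"F",s["wrist_force"].round(1),"w",round(s["gripper_width"]*8.7,2),"gf",round(s["gripper_force"],1),"j",s["joints"].round(0))
E
python3 - <<'E'
from h import *
s,p,W=wc("w1");st(s);np.save("w1.npy",W)
q=W.reshape(-1,3);r=np.hypot(q[:,0]-.655,q[:,1]+.029)
P=q[(r<.05)&(q[:,2]>.006)&(q[:,2]<.03)];print(len(P),P.mean(0),np.percentile(P[:,2],95),cv2.minAreaRect(P[:,:2].astype(np.float32)) if len(P) else 0)
E
```

```text
t 0.1 tcp [0.1434 0.6078 0.2216] yaw -13.3 F [ 0.3  0.4 -1.1] w 8.71 gf 0.0 j [ 92.  22.   0.  -0. -68. -15.]<stdin>:4: RuntimeWarning: Mean of empty slice.
  ret = um.true_divide(
Traceback (most recent call last):
IndexError: index -1 is out of bounds for axis 0 with size 0
```

View pics/w1.png

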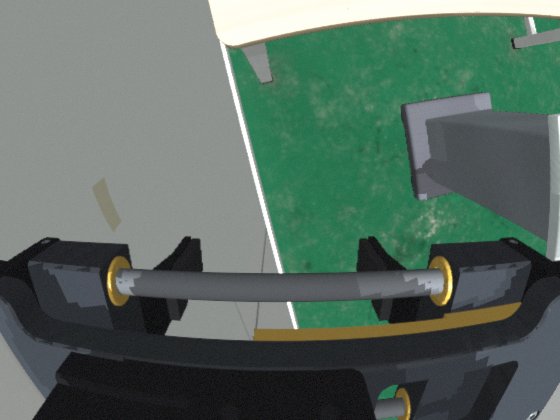

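The rows need all seven keys, so nothing moved. This wrist picture shows only the floor beside the bench, with the fingertips at (185,280) and (375,280).

Emit:
drive_tool([
  {"tx": 2.7,"ty": 2.1,"tz": 0,"ax": 0,"ay": 0,"az": 0,"claw": 8.7},
  {"tx": 2.7,"ty": 2.1,"tz": 0,"ax": 0,"ay": 0,"az": 0,"claw": 8.7},
  {"tx": 2.7,"ty": 2.1,"tz": 0,"ax": 0,"ay": 0,"az": 0,"claw": 8.7},
  {"tx": 2.7,"ty": 2.1,"tz": 0,"ax": 0,"ay": 0,"az": 0,"claw": 8.7},
  {"tx": 2.7,"ty": 2.1,"tz": 0,"ax": 0,"ay": 0,"az": 0,"claw": 8.7},
  {"tx": 2.7,"ty": 2.1,"tz": 0,"ax": 0,"ay": 0,"az": 0,"claw": 8.7},
  {"tx": 2.7,"ty": 2.1,"tz": 0,"ax": 0,"ay": 0,"az": 0,"claw": 8.7},
  {"tx": 2.7,"ty": 2.1,"tz": 0,"ax": 0,"ay": 0,"az": 0,"claw": 8.7},
  {"tx": 2.7,"ty": 2.1,"tz": 0,"ax": 0,"ay": 0,"az": 0,"claw": 8.7},
  {"tx": 2.7,"ty": 2.1,"tz": 0,"ax": 0,"ay": 0,"az": 0,"claw": 8.7},
])

```text
time_s: 0.98
tcp_pos: [0.3587, 0.3402, 0.2225]
ee_rot: [[0.973, -0.23, -0.0], [-0.23, -0.973, -0.0], [-0.0, 0.0, -1.0]]
wrist_force: [-0.3, 1.5, 0.8]
gripper_width: 0.998
gripper_force: 0.0
```

Emit:
drive_tool([
  {"tx": 2.7,"ty": 2.1,"tz": 0,"ax": 0,"ay": 0,"az": 0,"claw": 8.7},
  {"tx": 2.7,"ty": 2.1,"tz": 0,"ax": 0,"ay": 0,"az": 0,"claw": 8.7},
  {"tx": 2.7,"ty": 2.1,"tz": 0,"ax": 0,"ay": 0,"az": 0,"claw": 8.7},
  {"tx": 2.7,"ty": 2.1,"tz": 0,"ax": 0,"ay": 0,"az": 0,"claw": 8.7},
  {"tx": 2.7,"ty": 2.1,"tz": 0,"ax": 0,"ay": 0,"az": 0,"claw": 8.7},
  {"tx": 2.7,"ty": 2.1,"tz": 0,"ax": 0,"ay": 0,"az": 0,"claw": 8.7},
  {"tx": 2.7,"ty": 2.1,"tz": 0,"ax": 0,"ay": 0,"az": 0,"claw": 8.7},
  {"tx": 2.7,"ty": 2.1,"tz": 0,"ax": 0,"ay": 0,"az": 0,"claw": 8.7},
  {"tx": 2.7,"ty": 2.1,"tz": 0,"ax": 0,"ay": 0,"az": 0,"claw": 8.7},
  {"tx": 2.7,"ty": 2.1,"tz": 0,"ax": 0,"ay": 0,"az": 0,"claw": 8.7},
])

```text
time_s: 1.82
tcp_pos: [0.5733, 0.0739, 0.2223]
ee_rot: [[0.973, -0.23, -0.001], [-0.23, -0.973, -0.0], [-0.001, 0.0, -1.0]]
wrist_force: [0.8, 0.5, 0.4]
gripper_width: 1.003
gripper_force: 0.0
```

Emit:
drive_tool([
  {"tx": 2.6,"ty": 2.1,"tz": 0,"ax": 0,"ay": 0,"az": 0,"claw": 8.7},
  {"tx": 2.6,"ty": 2.1,"tz": 0,"ax": 0,"ay": 0,"az": 0,"claw": 8.7},
  {"tx": 2.6,"ty": 2.1,"tz": 0,"ax": 0,"ay": 0,"az": 0,"claw": 8.7},
  {"tx": 2.6,"ty": 2.1,"tz": 0,"ax": 0,"ay": 0,"az": 0,"claw": 8.7},
  {"tx": 0,"ty": 0,"tz": 0,"ax": 0,"ay": 0,"az": 0.12,"claw": 8.7},
  {"tx": 0,"ty": 0,"tz": 0,"ax": 0,"ay": 0,"az": 0.12,"claw": 8.7},
  {"tx": 0,"ty": 0,"tz": 0,"ax": 0,"ay": 0,"az": 0.12,"claw": 8.7},
  {"tx": 0,"ty": 0,"tz": 0,"ax": 0,"ay": 0,"az": 0.12,"claw": 8.7},
  {"tx": 0,"ty": 0,"tz": 0,"ax": 0,"ay": 0,"az": 0.12,"claw": 8.7},
  {"tx": 0,"ty": 0,"tz": 0,"ax": 0,"ay": 0,"az": 0.12,"claw": 8.7},
])

```text
time_s: 2.65
tcp_pos: [0.6543, -0.0303, 0.222]
ee_rot: [[0.575, -0.818, -0.001], [-0.818, -0.575, 0.0], [-0.001, 0.001, -1.0]]
wrist_force: [-0.0, -0.4, 0.3]
gripper_width: 1.003
gripper_force: 0.0
```

Emit:
drive_tool([
  {"tx": 0,"ty": 0,"tz": 0,"ax": 0,"ay": 0,"az": 0.12,"claw": 8.7},
  {"tx": 0,"ty": 0,"tz": 0,"ax": 0,"ay": 0,"az": 0.12,"claw": 8.7},
  {"tx": 0,"ty": 0,"tz": 0,"ax": 0,"ay": 0,"az": 0.12,"claw": 8.7},
  {"tx": 0,"ty": 0,"tz": 0,"ax": 0,"ay": 0,"az": 0.12,"claw": 8.7},
  {"tx": 0,"ty": 0,"tz": 0,"ax": 0,"ay": 0,"az": 0.12,"claw": 8.7},
  {"tx": 0,"ty": 0,"tz": 0,"ax": 0,"ay": 0,"az": 0.12,"claw": 8.7},
  {"tx": 0,"ty": 0,"tz": 0,"ax": 0,"ay": 0,"az": 0.12,"claw": 8.7},
  {"tx": 0,"ty": 0,"tz": 0,"ax": 0,"ay": 0,"az": 0.12,"claw": 8.7},
  {"tx": 0,"ty": 0,"tz": 0,"ax": 0,"ay": 0,"az": 0.12,"claw": 8.7},
  {"tx": 0,"ty": 0,"tz": 0,"ax": 0,"ay": 0,"az": 0.12,"claw": 8.7},
])

```text
time_s: 3.48
tcp_pos: [0.6543, -0.0302, 0.222]
ee_rot: [[-0.554, -0.833, -0.001], [-0.833, 0.554, -0.0], [0.001, 0.001, -1.0]]
wrist_force: [-0.0, -0.4, 0.7]
gripper_width: 0.998
gripper_force: 0.0
```

Run:
```python
from h import *
s,p,W=wc("w2");st(s);np.save("w2.npy",W)
q=W.reshape(-1,3);r=np.hypot(q[:,0]-.655,q[:,1]+.029)
P=q[(r<.05)&(q[:,2]>.006)&(q[:,2]<.03)];print(len(P))
if len(P): print(P.mean(0),np.percentile(P[:,2],95),cv2.minAreaRect(P[:,:2].astype(np.float32)))
```

```text
t 3.4833 tcp [ 0.6543 -0.0302  0.222 ] yaw -123.6 F [-0.  -0.4  0.7] w 8.68 gf 0.0 j [ 11.  25.   5.  -0. -70. -45.]
513
[ 0.65481474 -0.03180847  0.01229846] 0.014562118469159401 ((0.6548029184341431, -0.03158411383628845), (0.05087660998106003, 0.014407158829271793), 44.12234115600586)
```

View pics/w2.png

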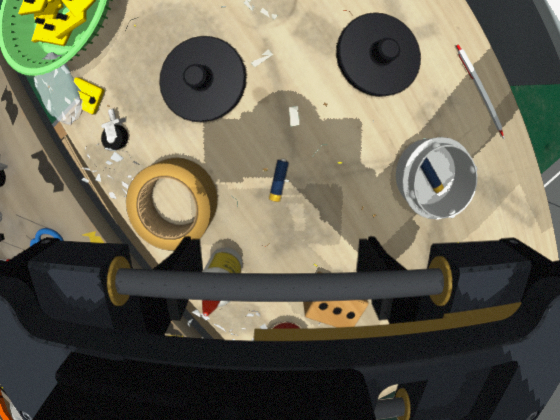

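Wrist view 2 shows the loose battery at (279,180), lying at 44° with its top at 14.6 mm and measuring 51x14 mm, which matches the text. The battery tub is at (437,177). Next I turn to line up with the battery, go down and grip it.

Emit:
drive_tool([
  {"tx": 0,"ty": 0,"tz": 0,"ax": 0,"ay": 0,"az": 0.11,"claw": 8.7},
  {"tx": 0,"ty": 0,"tz": 0,"ax": 0,"ay": 0,"az": 0.105,"claw": 7},
  {"tx": 0.06,"ty": -0.13,"tz": 4,"ax": 0,"ay": 0,"az": 0,"claw": 5},
  {"tx": 0,"ty": 0,"tz": 4,"ax": 0,"ay": 0,"az": 0,"claw": 5},
  {"tx": 0,"ty": 0,"tz": 4,"ax": 0,"ay": 0,"az": 0,"claw": 5},
  {"tx": 0,"ty": 0,"tz": 4,"ax": 0,"ay": 0,"az": 0,"claw": 5},
  {"tx": 0,"ty": 0,"tz": 2.5,"ax": 0,"ay": 0,"az": 0,"claw": 5},
  {"tx": 0,"ty": 0,"tz": 1.5,"ax": 0,"ay": 0,"az": 0,"claw": 5},
  {"tx": 0,"ty": 0,"tz": 1,"ax": 0,"ay": 0,"az": 0,"claw": 5},
  {"tx": 0,"ty": 0,"tz": 0.9,"ax": 0,"ay": 0,"az": 0,"claw": 5},
])

```text
time_s: 4.37
tcp_pos: [0.6549, -0.0316, 0.0024]
ee_rot: [[-0.713, -0.701, -0.001], [-0.701, 0.713, -0.0], [0.001, 0.0, -1.0]]
wrist_force: [0.2, -0.3, 0.7]
gripper_width: 0.579
gripper_force: 0.0
```

Emit:
drive_tool([
  {"tx": 0,"ty": 0,"tz": 0,"ax": 0,"ay": 0,"az": 0,"claw": 1},
  {"tx": 0,"ty": 0,"tz": 0,"ax": 0,"ay": 0,"az": 0,"claw": 1},
  {"tx": 0,"ty": 0,"tz": 0,"ax": 0,"ay": 0,"az": 0,"claw": 1},
  {"tx": 0,"ty": 0,"tz": 0,"ax": 0,"ay": 0,"az": 0,"claw": 1},
  {"tx": 0,"ty": 0,"tz": 0,"ax": 0,"ay": 0,"az": 0,"claw": 1},
  {"tx": 0,"ty": 0,"tz": 0,"ax": 0,"ay": 0,"az": 0,"claw": 1},
])

```text
time_s: 4.87
tcp_pos: [0.6555, -0.0315, 0.0045]
ee_rot: [[-0.714, -0.7, 0.002], [-0.7, 0.714, 0.0], [-0.001, -0.001, -1.0]]
wrist_force: [-0.3, -0.5, -1.1]
gripper_width: 0.205
gripper_force: 0.0
```

Run:
```python
from h import *
st(sense())
W=np.load("w2.npy");q=W.reshape(-1,3);im=cv2.imread("pics/w2.png")
r=np.hypot(q[:,0]-.49,q[:,1]-.069)
P=q[(r<.055)&(q[:,2]>.051)];print("rim",len(P),np.median(P[:,2]),encl(P[:,:2]),fitc(P[:,:2]))
P=q[(r<.060)&(q[:,2]>.034)&(q[:,2]<.043)];print("sh",encl(P[:,:2]))
P=q[(r<.034)&(q[:,2]>.009)&(q[:,2]<.024)];print("bat",len(P),P.mean(0),cv2.minAreaRect(P[:,:2].astype(np.float32)))
for (x,y) in((.472,-.0915),(.66,-.178)):
    r=np.hypot(q[:,0]-x,q[:,1]-y);P=q[(r<.03)&(q[:,2]>.044)];print("knob",np.median(P[:,2]),encl(P[:,:2]))
# top-camera battery in tub
W=cloud("top",np.load("top0.npy"));b=cv2.imread("pics/top0.png").astype(int)
q=W.reshape(-1,3);r=np.hypot(q[:,0]-.49,q[:,1]-.067);m=(r<.036)&(q[:,2]<.03)
m&=b.reshape(-1,3).max(1)<110
P=q[m];print("top dark",len(P),P.mean(0),cv2.minAreaRect(P[:,:2].astype(np.float32)))
```

```text
t 4.8667 tcp [ 0.6555 -0.0315  0.0045] yaw -135.6 F [-0.3 -0.5 -1.1] w 1.78 gf 0.0 j [ 11.  37.  -8.   0. -44. -57.]
rim 707 0.054736834514976435 (array([0.4917, 0.0656]), 0.047) (array([0.4919005 , 0.06568042]), np.float64(0.041694219238550316))
sh (array([0.4918, 0.0651]), 0.05)
bat 378 [0.49233546 0.06670233 0.01574421] ((0.4913255572319031, 0.06684435158967972), (0.01476791687309742, 0.048006631433963776), 4.711973190307617)
knob 0.047604826750802326 (array([ 0.473 , -0.0935]), 0.0133)
knob 0.04726015030061054 (array([ 0.6617, -0.1804]), 0.0132)
top dark 71 [0.48941706 0.06448054 0.01563431] ((0.4892669916152954, 0.06408233940601349), (0.01007840596139431, 0.03731521591544151), 0.5370978116989136)
```

Emit:
drive_tool([
  {"tx": 0,"ty": 0,"tz": 0,"ax": 0,"ay": 0,"az": 0,"claw": 0.8},
  {"tx": 0,"ty": 0,"tz": 0,"ax": 0,"ay": 0,"az": 0,"claw": 0.8},
  {"tx": 0,"ty": 0,"tz": 0,"ax": 0,"ay": 0,"az": 0,"claw": 0.8},
  {"tx": 0,"ty": 0,"tz": 0,"ax": 0,"ay": 0,"az": 0,"claw": 0.8},
  {"tx": 0,"ty": 0,"tz": -2,"ax": 0,"ay": 0,"az": 0,"claw": 0.8},
  {"tx": 0,"ty": 0,"tz": -4,"ax": 0,"ay": 0,"az": 0,"claw": 0.8},
  {"tx": 0,"ty": 0,"tz": -4,"ax": 0,"ay": 0,"az": 0,"claw": 0.8},
  {"tx": 0,"ty": 0,"tz": -2,"ax": 0,"ay": 0,"az": 0,"claw": 0.8},
  {"tx": 0,"ty": 0,"tz": 0,"ax": 0,"ay": 0,"az": -0.11,"claw": 0.8},
  {"tx": 0,"ty": 0,"tz": 0,"ax": 0,"ay": 0,"az": -0.11,"claw": 0.8},
])

```text
time_s: 5.7
tcp_pos: [0.656, -0.0314, 0.1257]
ee_rot: [[-0.54, -0.841, 0.004], [-0.841, 0.54, 0.001], [-0.003, -0.003, -1.0]]
wrist_force: [-0.6, -0.9, -1.2]
gripper_width: 0.165
gripper_force: 30.0
```

Emit:
drive_tool([
  {"tx": 0,"ty": 0,"tz": 0,"ax": 0,"ay": 0,"az": -0.11,"claw": 0.8},
  {"tx": 0,"ty": 0,"tz": 0,"ax": 0,"ay": 0,"az": -0.11,"claw": 0.8},
  {"tx": 0,"ty": 0,"tz": 0,"ax": 0,"ay": 0,"az": -0.11,"claw": 0.8},
  {"tx": 0,"ty": 0,"tz": 0,"ax": 0,"ay": 0,"az": -0.11,"claw": 0.8},
  {"tx": 0,"ty": 0,"tz": 0,"ax": 0,"ay": 0,"az": -0.11,"claw": 0.8},
  {"tx": 0,"ty": 0,"tz": 0,"ax": 0,"ay": 0,"az": -0.11,"claw": 0.8},
  {"tx": -2,"ty": 2.6,"tz": 0,"ax": 0,"ay": 0,"az": 0,"claw": 0.8},
  {"tx": -2,"ty": 2.6,"tz": 0,"ax": 0,"ay": 0,"az": 0,"claw": 0.8},
  {"tx": -2,"ty": 2.6,"tz": 0,"ax": 0,"ay": 0,"az": 0,"claw": 0.8},
  {"tx": -2,"ty": 2.6,"tz": 0,"ax": 0,"ay": 0,"az": 0,"claw": 0.8},
])

```text
time_s: 6.53
tcp_pos: [0.5432, 0.0398, 0.1228]
ee_rot: [[0.083, -0.997, -0.001], [-0.997, -0.083, -0.0], [0.0, 0.001, -1.0]]
wrist_force: [0.3, 0.6, 0.5]
gripper_width: 0.158
gripper_force: 30.0
```

Emit:
drive_tool([
  {"tx": -2,"ty": 2.6,"tz": 0,"ax": 0,"ay": 0,"az": 0,"claw": 0.8},
  {"tx": -0.95,"ty": 1.15,"tz": 0,"ax": 0,"ay": 0,"az": 0,"claw": 0.8},
  {"tx": 0,"ty": 0,"tz": 0,"ax": 0,"ay": 0,"az": 0,"claw": 0.8},
])

```text
time_s: 6.78
tcp_pos: [0.502, 0.0666, 0.1235]
ee_rot: [[0.086, -0.996, -0.002], [-0.996, -0.086, 0.0], [-0.0, 0.002, -1.0]]
wrist_force: [0.3, 0.3, -0.0]
gripper_width: 0.162
gripper_force: 30.0
```

Run:
```python
from h import *
s,p,W=wc("w3");st(s);np.save("w3.npy",W)
q=W.reshape(-1,3)
r=np.hypot(q[:,0]-.49,q[:,1]-.067)
P=q[(r<.055)&(q[:,2]>.051)&(q[:,2]<.06)];print("rim",len(P),np.median(P[:,2]),encl(P[:,:2]),fitc(P[:,:2]))
P=q[(r<.060)&(q[:,2]>.034)&(q[:,2]<.043)];print("sh",encl(P[:,:2]),fitc(P[:,:2]))
P=q[(r<.034)&(q[:,2]>.009)&(q[:,2]<.024)];print("bat",len(P),P.mean(0),cv2.minAreaRect(P[:,:2].astype(np.float32)))
```

```text
t 6.7833 tcp [0.502  0.0666 0.1235] yaw -85.0 F [ 0.3  0.3 -0. ] w 1.41 gf 30.0 j [ 26.  16. -24.  -0. -50. -21.]
rim 1021 0.05498219145109991 (array([0.4916, 0.0668]), 0.0467) (array([0.4916398 , 0.06574582]), np.float64(0.041572666455674354))
sh (array([0.4915, 0.0666]), 0.0501) (array([0.49217805, 0.06478702]), np.float64(0.045123094021209204))
bat 756 [0.49090192 0.06099634 0.01541599] ((0.4905344247817993, 0.06573564559221268), (0.01400075200945139, 0.05077197775244713), 5.042524814605713)
```

View pics/w3.png

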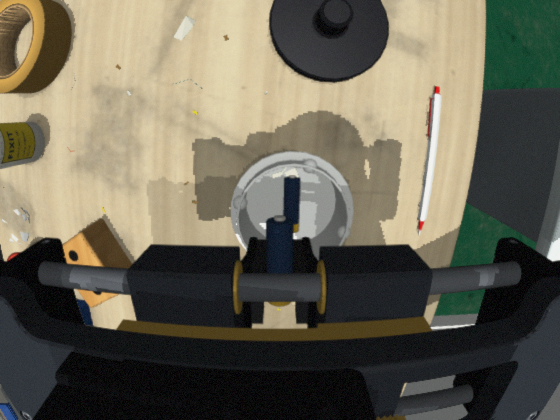

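Wrist view 3 shows the gripped battery at (280,240), parallel to the one in the tub at (291,205). The tub mouth is centred near (292,205). Now I lower the battery just above the other one and let go.

Emit:
drive_tool([
  {"tx": 0,"ty": -0.05,"tz": 3.5,"ax": 0,"ay": 0,"az": 0,"claw": 0.8},
  {"tx": 0,"ty": 0,"tz": 3,"ax": 0,"ay": 0,"az": 0,"claw": 0.8},
  {"tx": 0,"ty": 0,"tz": 2,"ax": 0,"ay": 0,"az": 0,"claw": 0.8},
  {"tx": 0,"ty": 0,"tz": 1.4,"ax": 0,"ay": 0,"az": 0,"claw": 0.8},
  {"tx": 0,"ty": 0,"tz": 0,"ax": 0,"ay": 0,"az": 0,"claw": 2.2},
  {"tx": 0,"ty": 0,"tz": 0,"ax": 0,"ay": 0,"az": 0,"claw": 2.2},
  {"tx": 0,"ty": 0,"tz": 0,"ax": 0,"ay": 0,"az": 0,"claw": 2.2},
  {"tx": 0,"ty": 0,"tz": 0,"ax": 0,"ay": 0,"az": 0,"claw": 2.2},
])

```text
time_s: 7.5
tcp_pos: [0.506, 0.0658, 0.0253]
ee_rot: [[0.083, -0.997, 0.001], [-0.997, -0.083, 0.001], [-0.001, -0.001, -1.0]]
wrist_force: [-0.2, -0.3, -0.2]
gripper_width: 0.249
gripper_force: 0.1
```

Emit:
drive_tool([
  {"tx": 0,"ty": 0,"tz": -2,"ax": 0,"ay": 0,"az": 0,"claw": 2.2},
  {"tx": 0,"ty": 0,"tz": -3,"ax": 0,"ay": 0,"az": 0,"claw": 2.2},
  {"tx": 0,"ty": 0,"tz": -4,"ax": 0,"ay": 0,"az": 0,"claw": 4.5},
  {"tx": 0,"ty": 0,"tz": -3,"ax": 0,"ay": 0,"az": 0,"claw": 4.5},
  {"tx": 3.5,"ty": 0,"tz": 0,"ax": 0,"ay": 0,"az": 0,"claw": 4.5},
  {"tx": 3.5,"ty": 0,"tz": 0,"ax": 0,"ay": 0,"az": 0,"claw": 4.5},
])

```text
time_s: 8.0
tcp_pos: [0.513, -0.0031, 0.1485]
ee_rot: [[0.088, -0.996, 0.008], [-0.996, -0.088, 0.002], [-0.002, -0.008, -1.0]]
wrist_force: [0.4, -0.3, -1.2]
gripper_width: 0.463
gripper_force: 0.0
```

Run:
```python
from h import *
s,p,W=wc("w4");st(s);np.save("w4.npy",W)
q=W.reshape(-1,3)
r=np.hypot(q[:,0]-.4916,q[:,1]-.0667)
P=q[(r<.055)&(q[:,2]>.051)&(q[:,2]<.06)];print("rim",len(P),np.median(P[:,2]),encl(P[:,:2]),fitc(P[:,:2]))
P=q[(r<.060)&(q[:,2]>.034)&(q[:,2]<.043)];print("sh",encl(P[:,:2]))
m=(r<.037)&(q[:,2]>.008)&(q[:,2]<.04);P=q[m];print("bats",len(P),P.mean(0),P[:,2].max(),cv2.minAreaRect(P[:,:2].astype(np.float32)))
for (x,y) in((.472,-.0925),(.66,-.178),(.493,-.266)):
    r=np.hypot(q[:,0]-x,q[:,1]-y);P=q[(r<.03)&(q[:,2]>.044)];print("knob",len(P),encl(P[:,:2]) if len(P) else "",ab(s,x,y,.033))
```

```text
t 8.0 tcp [ 0.513  -0.0031  0.1485] yaw -84.9 F [ 0.4 -0.3 -1.2] w 4.03 gf 0.0 j [ 18.  15. -22.   0. -53. -13.]
rim 718 0.05445254098842945 (array([0.4937, 0.0654]), 0.0465) (array([0.49174556, 0.06573821]), np.float64(0.04174134285322445))
sh (array([0.4928, 0.0605]), 0.0486)
bats 724 [0.50034135 0.06038414 0.01540828] 0.019060496639801777 ((0.501144528388977, 0.059943921864032745), (0.03513546288013458, 0.033775221556425095), 4.168828010559082)
knob 748 (array([ 0.4733, -0.0933]), 0.0131) [ 8.56  4.97 11.49]
knob 228 (array([ 0.6618, -0.1774]), 0.0126) [ 18.74 -13.    11.62]
knob 0  [26.03  4.4  11.47]
```

View pics/w4.png

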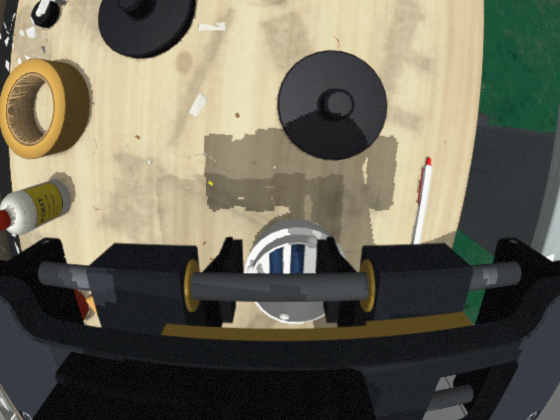

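Wrist view 4 shows both batteries side by side on the tub floor at (277,262) and (298,262), with tops below 19 mm. The nearest lid's knob is at (337,102). I'll step back for one settled look at the tub and the lids.

Emit:
drive_tool([
  {"tx": -3,"ty": 0,"tz": -2.5,"ax": 0,"ay": 0,"az": 0,"claw": 4.5},
  {"tx": -3,"ty": 0,"tz": -2.5,"ax": 0,"ay": 0,"az": 0,"claw": 4.5},
  {"tx": -3,"ty": 0,"tz": -2.5,"ax": 0,"ay": 0,"az": 0,"claw": 4.5},
  {"tx": -3,"ty": 1,"tz": -2.5,"ax": 0,"ay": 0,"az": 0,"claw": 4.5},
  {"tx": -1,"ty": 1,"tz": 0,"ax": 0,"ay": 0,"az": 0,"claw": 4.5},
  {"tx": 0,"ty": 0,"tz": 0,"ax": 0,"ay": 0,"az": 0,"claw": 4.5},
  {"tx": 0,"ty": 0,"tz": 0,"ax": 0,"ay": 0,"az": 0,"claw": 4.5},
])

```text
time_s: 8.63
tcp_pos: [0.4797, 0.1241, 0.2453]
ee_rot: [[0.085, -0.996, 0.001], [-0.996, -0.085, 0.001], [-0.001, -0.001, -1.0]]
wrist_force: [0.1, -0.9, -0.5]
gripper_width: 0.513
gripper_force: 0.0
```

```bash
cat >> h.py <<'E'
def look(pts=((.473,-.093),(.66,-.178),(.493,-.266)),tub=(.4916,.0667)):
    s,p,W=wc();st(s);q=W.reshape(-1,3)
    r=np.hypot(q[:,0]-tub[0],q[:,1]-tub[1])
    P=q[(r<.055)&(q[:,2]>.051)&(q[:,2]<.06)];
    if len(P): print("rim",len(P),np.median(P[:,2]),encl(P[:,:2]),fitc(P[:,:2]))
    P=q[(r<.060)&(q[:,2]>.034)&(q[:,2]<.043)]
    if len(P): print("sh",encl(P[:,:2]))
    for (x,y) in pts:
        r=np.hypot(q[:,0]-x,q[:,1]-y);P=q[(r<.03)&(q[:,2]>.043)&(q[:,2]<.06)]
        if len(P): c,rr=encl(P[:,:2]);print("knob",len(P),np.median(P[:,2]).round(4),c,rr,"shift to z.022",ab(s,*c,.022))
    return s,p,W
E
python3 - <<'E'
from h import *
look();look()
E
```

```text
t 8.6333 tcp [0.4797 0.1241 0.2453] yaw -85.1 F [ 0.1 -0.9 -0.5] w 4.46 gf 0.0 j [ 33.   8. -15.  -0. -66. -28.]
rim 683 0.05497373187651278 (array([0.4913, 0.0656]), 0.0467) (array([0.49124748, 0.06617094]), np.float64(0.04155444903468135))
sh (array([0.4912, 0.0665]), 0.0503)
knob 98 0.0465 [ 0.4728 -0.0874] 0.0106 shift to z.022 [21.04  2.52 22.31]
t 8.6833 tcp [0.4799 0.1235 0.2446] yaw -85.2 F [ 0.7  0.1 -0.2] w 4.49 gf 0.0 j [ 33.   8. -15.  -0. -66. -28.]
rim 692 0.05497048205901743 (array([0.4914, 0.0659]), 0.0466) (array([0.49121375, 0.06626176]), np.float64(0.041572397665921454))
sh (array([0.4912, 0.066 ]), 0.0501)
knob 107 0.0465 [ 0.4723 -0.0867] 0.0108 shift to z.022 [20.89  2.52 22.26]
```

Emit:
drive_tool([
  {"tx": 3,"ty": 0.4,"tz": 2,"ax": 0,"ay": 0,"az": 0,"claw": 4.5},
  {"tx": 3,"ty": 0.4,"tz": 2,"ax": 0,"ay": 0,"az": 0,"claw": 4.5},
  {"tx": 3,"ty": 0.4,"tz": 2,"ax": 0,"ay": 0,"az": 0,"claw": 4.5},
  {"tx": 3,"ty": 0.4,"tz": 2,"ax": 0,"ay": 0,"az": 0,"claw": 4.5},
  {"tx": 3,"ty": 0.4,"tz": 2,"ax": 0,"ay": 0,"az": 0,"claw": 4.5},
  {"tx": 0,"ty": 0,"tz": 0,"ax": 0,"ay": 0,"az": 0,"claw": 4.5},
  {"tx": 0,"ty": 0,"tz": 0,"ax": 0,"ay": 0,"az": 0,"claw": 4.5},
])

```text
time_s: 9.32
tcp_pos: [0.4718, -0.0298, 0.1428]
ee_rot: [[0.079, -0.997, -0.004], [-0.997, -0.079, -0.001], [0.001, 0.005, -1.0]]
wrist_force: [0.4, 0.4, -0.1]
gripper_width: 0.518
gripper_force: 0.0
```

Run:
```python
from h import *
look();look()
```

```text
t 9.3167 tcp [ 0.4718 -0.0298  0.1428] yaw -85.5 F [ 0.4  0.4 -0.1] w 4.51 gf 0.0 j [ 16.  12. -27.   0. -52. -12.]
rim 286 0.05401305089206408 (array([0.4889, 0.0637]), 0.0442) (array([0.48903775, 0.0630327 ]), np.float64(0.03968211106929007))
sh (array([0.488 , 0.0627]), 0.047)
knob 799 0.0473 [ 0.473  -0.0934] 0.0131 shift to z.022 [ 6.33  0.33 12.08]
knob 469 0.0468 [ 0.6616 -0.1811] 0.0136 shift to z.022 [ 16.57 -17.77  12.01]
t 9.3667 tcp [ 0.473  -0.0287  0.144 ] yaw -85.3 F [ 0.6 -0.1  0.1] w 4.51 gf 0.0 j [ 16.  12. -27.   0. -52. -12.]
rim 332 0.05389131829128787 (array([0.4886, 0.0642]), 0.0445) (array([0.4901507 , 0.06414368]), np.float64(0.04063881626222497))
sh (array([0.4874, 0.0625]), 0.0472)
knob 781 0.0472 [ 0.4731 -0.0932] 0.013 shift to z.022 [ 6.42  0.5  12.2 ]
knob 470 0.0468 [ 0.6613 -0.1804] 0.0136 shift to z.022 [ 16.64 -17.55  12.18]
```

Emit:
drive_tool([
  {"tx": 3.2,"ty": 0.25,"tz": 1.5,"ax": 0,"ay": 0,"az": 0,"claw": 4.5},
  {"tx": 3.2,"ty": 0.2,"tz": 1.5,"ax": 0,"ay": 0,"az": 0,"claw": 4.5},
  {"tx": 0,"ty": 0,"tz": 3,"ax": 0,"ay": 0,"az": 0,"claw": 4.5},
  {"tx": 0,"ty": 0,"tz": 3,"ax": 0,"ay": 0,"az": 0,"claw": 4.5},
  {"tx": 0,"ty": 0,"tz": 2,"ax": 0,"ay": 0,"az": 0,"claw": 4.5},
  {"tx": 0,"ty": 0,"tz": 1.1,"ax": 0,"ay": 0,"az": 0,"claw": 4.5},
  {"tx": 0,"ty": 0,"tz": 0,"ax": 0,"ay": 0,"az": 0,"claw": 2},
  {"tx": 0,"ty": 0,"tz": 0,"ax": 0,"ay": 0,"az": 0,"claw": 2},
  {"tx": 0,"ty": 0,"tz": 0,"ax": 0,"ay": 0,"az": 0,"claw": 2},
  {"tx": 0,"ty": 0,"tz": 0,"ax": 0,"ay": 0,"az": 0,"claw": 2},
])

```text
time_s: 10.25
tcp_pos: [0.4751, -0.091, 0.0249]
ee_rot: [[0.085, -0.996, 0.003], [-0.996, -0.085, 0.0], [-0.0, -0.003, -1.0]]
wrist_force: [0.8, -0.4, -0.2]
gripper_width: 0.302
gripper_force: 0.2
```

Emit:
drive_tool([
  {"tx": 0,"ty": 0,"tz": 0,"ax": 0,"ay": 0,"az": 0,"claw": 2},
  {"tx": 0,"ty": 0,"tz": 0,"ax": 0,"ay": 0,"az": 0,"claw": 2},
  {"tx": 0,"ty": 0,"tz": 0,"ax": 0,"ay": 0,"az": 0,"claw": 2},
])

```text
time_s: 10.5
tcp_pos: [0.4751, -0.091, 0.0248]
ee_rot: [[0.084, -0.996, 0.003], [-0.996, -0.084, 0.0], [-0.0, -0.003, -1.0]]
wrist_force: [-1.7, 2.5, 6.5]
gripper_width: 0.294
gripper_force: 30.0
```

Run:
```python
from h import *
s=sense();st(s)
print("via",ab(s,.4913,.0663,s["tcp_pos"][2]))
```

```text
t 10.5 tcp [ 0.4751 -0.091   0.0248] yaw -85.2 F [-1.7  2.5  6.5] w 2.56 gf 30.0 j [  8.  23. -33.   0. -34.  -4.]
via [-1.554e+01 -2.950e+00  1.000e-02]
```

Emit:
drive_tool([
  {"tx": 0,"ty": 0,"tz": -1.5,"ax": 0,"ay": 0,"az": 0,"claw": 2},
  {"tx": 0,"ty": 0,"tz": -3,"ax": 0,"ay": 0,"az": 0,"claw": 2},
  {"tx": 0,"ty": 0,"tz": -3.5,"ax": 0,"ay": 0,"az": 0,"claw": 2},
  {"tx": -3,"ty": -0.5,"tz": -1,"ax": 0,"ay": 0,"az": 0,"claw": 2},
  {"tx": -3,"ty": -0.5,"tz": 0,"ax": 0,"ay": 0,"az": 0,"claw": 2},
  {"tx": -3,"ty": -0.6,"tz": 0,"ax": 0,"ay": 0,"az": 0,"claw": 2},
  {"tx": -3,"ty": -0.6,"tz": 0,"ax": 0,"ay": 0,"az": 0,"claw": 2},
  {"tx": -2,"ty": -0.4,"tz": 0,"ax": 0,"ay": 0,"az": 0,"claw": 2},
  {"tx": -1.25,"ty": -0.3,"tz": 0,"ax": 0,"ay": 0,"az": 0,"claw": 2},
  {"tx": -0.5,"ty": -0.05,"tz": 0,"ax": 0,"ay": 0,"az": 0,"claw": 2},
])

```text
time_s: 11.33
tcp_pos: [0.4904, 0.0694, 0.1136]
ee_rot: [[0.086, -0.996, 0.0], [-0.996, -0.086, 0.0], [-0.0, -0.0, -1.0]]
wrist_force: [-0.1, 0.0, -0.2]
gripper_width: 0.286
gripper_force: 30.0
```

Emit:
drive_tool([
  {"tx": 0,"ty": 0,"tz": 1,"ax": 0,"ay": 0,"az": 0,"claw": 2},
  {"tx": 0,"ty": 0,"tz": 0.5,"ax": 0,"ay": 0,"az": 0,"claw": 2},
  {"tx": 0,"ty": 0,"tz": 0,"ax": 0,"ay": 0,"az": 0,"claw": 2},
  {"tx": 0,"ty": 0,"tz": 0,"ax": 0,"ay": 0,"az": 0,"claw": 2},
])

```text
time_s: 11.67
tcp_pos: [0.4897, 0.067, 0.0982]
ee_rot: [[0.083, -0.997, -0.001], [-0.997, -0.083, -0.001], [0.001, 0.001, -1.0]]
wrist_force: [0.8, -0.1, -0.9]
gripper_width: 0.286
gripper_force: 30.0
```

Run:
```python
from h import *
for i in range(3):
    s,p,W=wc("w5" if i==0 else None);st(s)
    q=W.reshape(-1,3);q=q[(q[:,2]>.06)&(q[:,2]<.15)]
    r=np.hypot(q[:,0]-.4913,q[:,1]-.0663);q=q[r<.06]
    z=q[:,2];print(np.histogram(z,bins=9,range=(.06,.15)))
    zt=s["tcp_pos"][2]-.0248+.018
    P=q[abs(z-zt)<.004];print(zt,len(P),encl(P[:,:2]),fitc(P[np.hypot(P[:,0]-.4913,P[:,1]-.0663)>.045][:,:2]))
print(ab(s,.4913,.0686,.10))
```

```text
t 11.6667 tcp [0.4897 0.067  0.0982] yaw -85.2 F [ 0.8 -0.1 -0.9] w 2.49 gf 30.0 j [ 27.  17. -27.   0. -46. -22.]
(array([    0,   111,  1269, 11642,   622,  1037,  1118,   463,   604]), array([0.06, 0.07, 0.08, 0.09, 0.1 , 0.11, 0.12, 0.13, 0.14, 0.15]))
0.09139795544714745 12590 (array([0.4896, 0.0647]), 0.0514) (array([0.49054329, 0.06464848]), np.float64(0.047552259849937356))
t 11.7167 tcp [0.49   0.0672 0.0986] yaw -85.2 F [ 0.3  0.6 -0.1] w 2.52 gf 30.0 j [ 27.  17. -27.   0. -46. -22.]
(array([    0,   107,   664, 12217,   621,   959,  1192,   481,   615]), array([0.06, 0.07, 0.08, 0.09, 0.1 , 0.11, 0.12, 0.13, 0.14, 0.15]))
0.09177676484888926 12577 (array([0.4905, 0.0649]), 0.0513) (array([0.49074767, 0.0647917 ]), np.float64(0.04756609914202206))
t 11.7667 tcp [0.4902 0.0674 0.0988] yaw -85.2 F [ 0.7  0.5 -1.3] w 2.52 gf 30.0 j [ 27.  17. -27.   0. -46. -22.]
(array([    0,   109,   491, 12400,   609,   935,  1220,   489,   611]), array([0.06, 0.07, 0.08, 0.09, 0.1 , 0.11, 0.12, 0.13, 0.14, 0.15]))
0.09196064419459443 12599 (array([0.4903, 0.0652]), 0.0516) (array([0.49087151, 0.06492178]), np.float64(0.04761513260145059))
[-0.11 -0.12 -0.12]
```

View pics/w5.png

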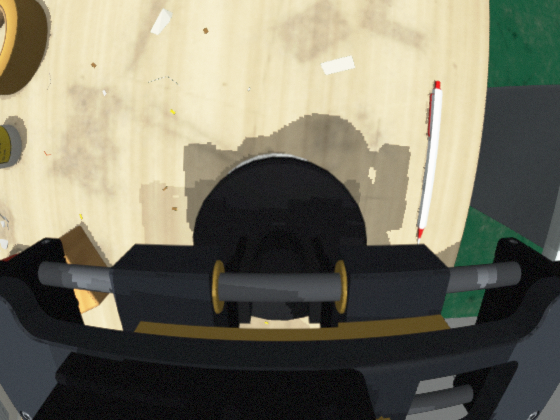

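Wrist view 5 shows the lid held level over the tub, its edge from (195,230) to (365,230), centred about 1 mm off the tub axis. I'll correct that, then lower it and feel for contact.

Emit:
drive_tool([
  {"tx": -0.11,"ty": -0.12,"tz": 0.6,"ax": 0,"ay": 0,"az": 0,"claw": 2},
  {"tx": 0,"ty": 0,"tz": 0.6,"ax": 0,"ay": 0,"az": 0,"claw": 2},
  {"tx": 0,"ty": 0,"tz": 0.5,"ax": 0,"ay": 0,"az": 0,"claw": 2},
  {"tx": 0,"ty": 0,"tz": 0,"ax": 0,"ay": 0,"az": 0,"claw": 2},
  {"tx": 0,"ty": 0,"tz": 0,"ax": 0,"ay": 0,"az": 0,"claw": 2},
])

```text
time_s: 12.23
tcp_pos: [0.4908, 0.069, 0.0809]
ee_rot: [[0.084, -0.996, -0.001], [-0.996, -0.084, -0.001], [0.001, 0.001, -1.0]]
wrist_force: [0.5, -0.5, -0.3]
gripper_width: 0.288
gripper_force: 30.0
```

Emit:
drive_tool([
  {"tx": 0,"ty": 0,"tz": 0.2,"ax": 0,"ay": 0,"az": 0,"claw": 2},
  {"tx": 0,"ty": 0,"tz": 0.2,"ax": 0,"ay": 0,"az": 0,"claw": 2},
  {"tx": 0,"ty": 0,"tz": 0.1,"ax": 0,"ay": 0,"az": 0,"claw": 2},
  {"tx": 0,"ty": 0,"tz": 0,"ax": 0,"ay": 0,"az": 0,"claw": 2},
])

```text
time_s: 12.57
tcp_pos: [0.4913, 0.0692, 0.0765]
ee_rot: [[0.084, -0.996, 0.0], [-0.996, -0.084, -0.0], [0.0, -0.0, -1.0]]
wrist_force: [1.5, 0.1, -0.0]
gripper_width: 0.289
gripper_force: 30.0
```

Emit:
drive_tool([
  {"tx": 0,"ty": 0,"tz": 0.15,"ax": 0,"ay": 0,"az": 0,"claw": 2},
  {"tx": 0,"ty": 0,"tz": 0.15,"ax": 0,"ay": 0,"az": 0,"claw": 2},
  {"tx": 0,"ty": 0,"tz": 0,"ax": 0,"ay": 0,"az": 0,"claw": 2},
])

```text
time_s: 12.82
tcp_pos: [0.4919, 0.0693, 0.0746]
ee_rot: [[0.084, -0.996, 0.001], [-0.996, -0.084, 0.0], [0.0, -0.001, -1.0]]
wrist_force: [-0.7, 0.9, 4.6]
gripper_width: 0.285
gripper_force: 30.0
```

Emit:
drive_tool([
  {"tx": 0,"ty": 0,"tz": 0.1,"ax": 0,"ay": 0,"az": 0,"claw": 2},
  {"tx": 0,"ty": 0,"tz": 0.1,"ax": 0,"ay": 0,"az": 0,"claw": 2},
  {"tx": 0,"ty": 0,"tz": 0,"ax": 0,"ay": 0,"az": 0,"claw": 2},
])

```text
time_s: 13.07
tcp_pos: [0.4919, 0.0694, 0.0728]
ee_rot: [[0.084, -0.996, 0.002], [-0.996, -0.084, 0.0], [-0.0, -0.002, -1.0]]
wrist_force: [-0.5, -0.7, 4.3]
gripper_width: 0.287
gripper_force: 30.0
```

Emit:
drive_tool([
  {"tx": 0,"ty": 0,"tz": 0.15,"ax": 0,"ay": 0,"az": 0,"claw": 2},
  {"tx": 0,"ty": 0,"tz": 0.15,"ax": 0,"ay": 0,"az": 0,"claw": 2},
  {"tx": 0,"ty": 0,"tz": 0,"ax": 0,"ay": 0,"az": 0,"claw": 2},
])

```text
time_s: 13.32
tcp_pos: [0.4913, 0.0691, 0.0683]
ee_rot: [[0.084, -0.996, 0.0], [-0.996, -0.084, 0.0], [-0.0, -0.0, -1.0]]
wrist_force: [1.7, -1.2, -1.3]
gripper_width: 0.286
gripper_force: 30.0
```

Emit:
drive_tool([
  {"tx": 0,"ty": 0,"tz": 0.1,"ax": 0,"ay": 0,"az": 0,"claw": 2},
  {"tx": 0,"ty": 0,"tz": 0.1,"ax": 0,"ay": 0,"az": 0,"claw": 2},
  {"tx": 0,"ty": 0,"tz": 0,"ax": 0,"ay": 0,"az": 0,"claw": 2},
])

```text
time_s: 13.57
tcp_pos: [0.4914, 0.0691, 0.0671]
ee_rot: [[0.085, -0.996, 0.0], [-0.996, -0.085, -0.0], [0.0, -0.0, -1.0]]
wrist_force: [-1.2, -1.6, 6.2]
gripper_width: 0.289
gripper_force: 30.0
```

Emit:
drive_tool([
  {"tx": 0,"ty": 0,"tz": 0.1,"ax": 0,"ay": 0,"az": 0,"claw": 2},
  {"tx": 0,"ty": 0,"tz": 0.1,"ax": 0,"ay": 0,"az": 0,"claw": 2},
  {"tx": 0,"ty": 0,"tz": 0,"ax": 0,"ay": 0,"az": 0,"claw": 2},
])

```text
time_s: 13.82
tcp_pos: [0.4915, 0.0691, 0.0668]
ee_rot: [[0.086, -0.996, 0.001], [-0.996, -0.086, -0.001], [0.001, -0.001, -1.0]]
wrist_force: [-5.5, -1.3, 17.2]
gripper_width: 0.289
gripper_force: 30.0
```

Emit:
drive_tool([
  {"tx": 0,"ty": 0,"tz": 0.1,"ax": 0,"ay": 0,"az": 0,"claw": 2},
  {"tx": 0,"ty": 0,"tz": 0.1,"ax": 0,"ay": 0,"az": 0,"claw": 2},
  {"tx": 0,"ty": 0,"tz": 0,"ax": 0,"ay": 0,"az": 0,"claw": 2},
])

```text
time_s: 14.07
tcp_pos: [0.4916, 0.0691, 0.0667]
ee_rot: [[0.086, -0.996, 0.001], [-0.996, -0.086, -0.001], [0.001, -0.001, -1.0]]
wrist_force: [-9.7, -0.8, 30.3]
gripper_width: 0.287
gripper_force: 30.0
```

It met resistance, gave way, then stopped hard at TCP 0.0668, which puts the knob point about 21 mm above the rim. I'll relax the press, let go and check.

Emit:
drive_tool([
  {"tx": 0,"ty": 0,"tz": -0.35,"ax": 0,"ay": 0,"az": 0,"claw": 2},
  {"tx": 0,"ty": 0,"tz": 0,"ax": 0,"ay": 0,"az": 0,"claw": 5},
  {"tx": 0,"ty": 0,"tz": 0,"ax": 0,"ay": 0,"az": 0,"claw": 5},
  {"tx": 0,"ty": 0,"tz": 0,"ax": 0,"ay": 0,"az": 0,"claw": 5},
  {"tx": 0,"ty": 0,"tz": 0,"ax": 0,"ay": 0,"az": 0,"claw": 5},
  {"tx": 0,"ty": 0,"tz": 0,"ax": 0,"ay": 0,"az": 0,"claw": 5},
  {"tx": 0,"ty": 0,"tz": -3,"ax": 0,"ay": 0,"az": 0,"claw": 5},
  {"tx": 0,"ty": 0,"tz": -4,"ax": 0,"ay": 0,"az": 0,"claw": 5},
  {"tx": 0,"ty": 0,"tz": -4,"ax": 0,"ay": 0,"az": 0,"claw": 5},
  {"tx": 0,"ty": 0,"tz": -3,"ax": 0,"ay": 0,"az": 0,"claw": 5},
])

```text
time_s: 14.9
tcp_pos: [0.4919, 0.0693, 0.2089]
ee_rot: [[0.084, -0.996, 0.003], [-0.996, -0.084, 0.001], [-0.0, -0.003, -1.0]]
wrist_force: [1.3, 0.5, -0.3]
gripper_width: 0.571
gripper_force: 0.0
```

Emit:
drive_tool([
  {"tx": -4,"ty": 0,"tz": 0,"ax": 0,"ay": 0,"az": 0,"claw": 5},
  {"tx": -3,"ty": 0,"tz": 0,"ax": 0,"ay": 0,"az": 0,"claw": 5},
  {"tx": 0,"ty": 0,"tz": 0,"ax": 0,"ay": 0,"az": 0,"claw": 5},
  {"tx": 0,"ty": 0,"tz": 0,"ax": 0,"ay": 0,"az": 0,"claw": 5},
  {"tx": 0,"ty": 0,"tz": 0,"ax": 0,"ay": 0,"az": 0,"claw": 5},
])

```text
time_s: 15.32
tcp_pos: [0.4849, 0.1388, 0.2054]
ee_rot: [[0.084, -0.996, -0.001], [-0.996, -0.084, -0.001], [0.001, 0.001, -1.0]]
wrist_force: [-0.3, 0.2, 0.3]
gripper_width: 0.578
gripper_force: 0.0
```

Run:
```python
from h import *
s,p,W=wc("w6");st(s)
p,d=capture("side");cv2.imwrite("pics/side1.png",p[:,:,::-1])
for n,q in(("wrist",W.reshape(-1,3)),("side",cloud("side",d).reshape(-1,3)),("top",cloud("top").reshape(-1,3))):
    q=q[np.isfinite(q).all(1)]
    r=np.hypot(q[:,0]-.4913,q[:,1]-.0663)
    P=q[(r<.03)&(q[:,2]>.081)&(q[:,2]<.11)];k=np.median(P[:,2]) if len(P) else 0
    D=q[(r<.047)&(r>.022)&(q[:,2]>.05)&(q[:,2]<.085)]
    c=np.linalg.lstsq(np.c_[D[:,:2]-[.4913,.0663],np.ones(len(D))],D[:,2],rcond=None)[0]
    print(n,"knobtop",k,encl(P[:,:2]) if len(P) else"","disc plane",c.round(4),len(D))
```

```text
t 15.3167 tcp [0.4849 0.1388 0.2054] yaw -85.2 F [-0.3  0.2  0.3] w 5.02 gf 0.0 j [ 34.  11. -18.  -0. -61. -30.]
wrist knobtop 0.09088696920859336 (array([0.4914, 0.0661]), 0.013) disc plane [-0.01    0.0265  0.0613] 6053
side knobtop 0.09046725480377521 (array([0.49  , 0.0693]), 0.0133) disc plane [-0.0046  0.0369  0.0613] 679
top knobtop 0.08931837178021718 (array([0.4902, 0.0663]), 0.013) disc plane [-0.0081  0.0281  0.0603] 985
```

View pics/w6.png

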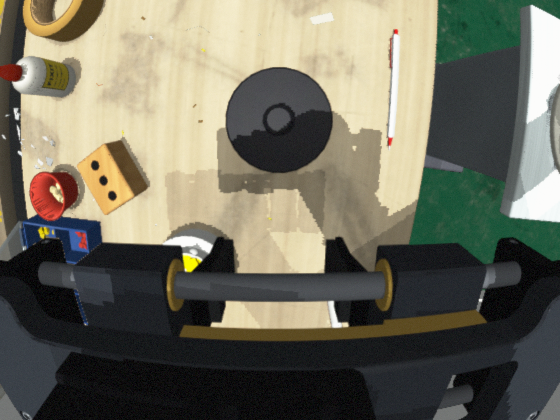

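Wrist view 6 shows the lid seated on the tub at (279,118), with its knob at (278,119). The plane fits suggest a tilt of about 0.03 rad, so I'll compare with the lids lying on the bench.

Run:
```python
from h import *
for n in("top","side","wrist"):
    q=(wc()[2] if n=="wrist" else cloud(n)).reshape(-1,3);q=q[np.isfinite(q).all(1)]
    for x,y,z0 in((.4913,.0663,.0595),(.66,-.178,.018),(.493,-.266,.018),(.473,-.0933,.018)):
        r=np.hypot(q[:,0]-x,q[:,1]-y)
        D=q[(r<.046)&(r>.022)&(abs(q[:,2]-z0)<.006)]
        if len(D)<50: continue
        A=np.c_[D[:,:2]-[x,y],np.ones(len(D))]
        for i in range(4):
            c=np.linalg.lstsq(A,D[:,2],rcond=None)[0];k=abs(D[:,2]-A@c)<.0025;A,D=A[k],D[k]
        P=q[(r<.03)&(q[:,2]>z0+.025)&(q[:,2]<z0+.04)]
        print(n,(x,y),c.round(4),len(D),"top",np.median(P[:,2]).round(4) if len(P) else 0)
```

```text
top (0.4913, 0.0663) [-0.007   0.0289  0.0603] 718 top 0.0894
top (0.66, -0.178) [-0.0046 -0.0035  0.0165] 582 top 0.0461
top (0.493, -0.266) [-0.0109 -0.0015  0.0168] 643 top 0.0461
side (0.4913, 0.0663) [-0.0105  0.0262  0.0616] 553 top 0.0905
side (0.66, -0.178) [ 0.0023 -0.0029  0.0183] 395 top 0.0473
side (0.493, -0.266) [0.0045 0.0047 0.0183] 547 top 0.0475
wrist (0.4913, 0.0663) [-0.0096  0.0273  0.0613] 5709 top 0.0909
```

The tilt is real: about 0.028 rad with the +y side high, and the knob about 1.2 mm high. That is within tolerance, but I'll press again on the knob top, 10 mm toward the high side, with the fingers shut.

Emit:
drive_tool([
  {"tx": 3.2,"ty": -0.05,"tz": 0,"ax": 0,"ay": 0,"az": 0,"claw": 0},
  {"tx": 3.1,"ty": -0.05,"tz": 0,"ax": 0,"ay": 0,"az": 0,"claw": 0},
  {"tx": 0,"ty": 0,"tz": 3,"ax": 0,"ay": 0,"az": 0,"claw": 0},
  {"tx": 0,"ty": 0,"tz": 3,"ax": 0,"ay": 0,"az": 0,"claw": 0},
  {"tx": 0,"ty": 0,"tz": 2,"ax": 0,"ay": 0,"az": 0,"claw": 0},
  {"tx": 0,"ty": 0,"tz": 1.5,"ax": 0,"ay": 0,"az": 0,"claw": 0},
  {"tx": 0,"ty": 0,"tz": 1,"ax": 0,"ay": 0,"az": 0,"claw": 0},
  {"tx": 0,"ty": 0,"tz": 0,"ax": 0,"ay": 0,"az": 0,"claw": 0},
  {"tx": 0,"ty": 0,"tz": 0,"ax": 0,"ay": 0,"az": 0,"claw": 0},
  {"tx": 0,"ty": 0,"tz": 0,"ax": 0,"ay": 0,"az": 0,"claw": 0},
])

```text
time_s: 16.45
tcp_pos: [0.4923, 0.0763, 0.1018]
ee_rot: [[0.084, -0.996, 0.001], [-0.996, -0.084, 0.0], [-0.0, -0.001, -1.0]]
wrist_force: [0.2, 0.9, 0.1]
gripper_width: 0.013
gripper_force: 0.0
```

Emit:
drive_tool([
  {"tx": 0,"ty": 0,"tz": 0.2,"ax": 0,"ay": 0,"az": 0,"claw": 0},
  {"tx": 0,"ty": 0,"tz": 0.1,"ax": 0,"ay": 0,"az": 0,"claw": 0},
  {"tx": 0,"ty": 0,"tz": 0.1,"ax": 0,"ay": 0,"az": 0,"claw": 0},
  {"tx": 0,"ty": 0,"tz": 0,"ax": 0,"ay": 0,"az": 0,"claw": 0},
])

```text
time_s: 16.78
tcp_pos: [0.4916, 0.0763, 0.0972]
ee_rot: [[0.084, -0.996, 0.0], [-0.996, -0.084, 0.0], [-0.0, -0.0, -1.0]]
wrist_force: [1.0, 0.1, -0.2]
gripper_width: 0.006
gripper_force: 0.0
```

Emit:
drive_tool([
  {"tx": 0,"ty": 0,"tz": 0.3,"ax": 0,"ay": 0,"az": 0,"claw": 0},
  {"tx": 0,"ty": 0,"tz": 0.2,"ax": 0,"ay": 0,"az": 0,"claw": 0},
  {"tx": 0,"ty": 0,"tz": 0.1,"ax": 0,"ay": 0,"az": 0,"claw": 0},
  {"tx": 0,"ty": 0,"tz": 0,"ax": 0,"ay": 0,"az": 0,"claw": 0},
])

```text
time_s: 17.12
tcp_pos: [0.4918, 0.0764, 0.0915]
ee_rot: [[0.084, -0.996, 0.0], [-0.996, -0.084, 0.0], [-0.0, -0.0, -1.0]]
wrist_force: [-0.7, 0.1, 4.3]
gripper_width: 0.002
gripper_force: 2.0
```

Emit:
drive_tool([
  {"tx": 0,"ty": 0,"tz": 0.1,"ax": 0,"ay": 0,"az": 0,"claw": 0},
  {"tx": 0,"ty": 0,"tz": 0.1,"ax": 0,"ay": 0,"az": 0,"claw": 0},
  {"tx": 0,"ty": 0,"tz": 0,"ax": 0,"ay": 0,"az": 0,"claw": 0},
])

```text
time_s: 17.37
tcp_pos: [0.4917, 0.0767, 0.0904]
ee_rot: [[0.085, -0.996, 0.0], [-0.996, -0.085, 0.0], [-0.0, -0.0, -1.0]]
wrist_force: [-4.4, 2.1, 11.2]
gripper_width: 0.005
gripper_force: 5.5
```

Emit:
drive_tool([
  {"tx": 0,"ty": 0,"tz": 0.1,"ax": 0,"ay": 0,"az": 0,"claw": 0},
  {"tx": 0,"ty": 0,"tz": 0.1,"ax": 0,"ay": 0,"az": 0,"claw": 0},
  {"tx": 0,"ty": 0,"tz": 0,"ax": 0,"ay": 0,"az": 0,"claw": 0},
])

```text
time_s: 17.62
tcp_pos: [0.4917, 0.0768, 0.0902]
ee_rot: [[0.085, -0.996, 0.001], [-0.996, -0.085, -0.0], [0.0, -0.001, -1.0]]
wrist_force: [-8.7, 3.4, 22.5]
gripper_width: 0.004
gripper_force: 11.4
```

Contact came at 0.0915 and it stopped hard at 0.0902, so the lid should be home. I'll back off and check.

Emit:
drive_tool([
  {"tx": 0,"ty": 0,"tz": -1,"ax": 0,"ay": 0,"az": 0,"claw": 0},
  {"tx": 0,"ty": 0,"tz": -3,"ax": 0,"ay": 0,"az": 0,"claw": 0},
  {"tx": 0,"ty": 0,"tz": -4,"ax": 0,"ay": 0,"az": 0,"claw": 0},
  {"tx": -3,"ty": 0,"tz": -3,"ax": 0,"ay": 0,"az": 0,"claw": 0},
  {"tx": -3,"ty": 0,"tz": 0,"ax": 0,"ay": 0,"az": 0,"claw": 0},
  {"tx": 0,"ty": 0,"tz": 0,"ax": 0,"ay": 0,"az": 0,"claw": 0},
  {"tx": 0,"ty": 0,"tz": 0,"ax": 0,"ay": 0,"az": 0,"claw": 0},
])

```text
time_s: 18.2
tcp_pos: [0.4863, 0.1365, 0.1966]
ee_rot: [[0.086, -0.996, 0.0], [-0.996, -0.086, 0.001], [-0.001, -0.0, -1.0]]
wrist_force: [0.6, -0.9, -0.9]
gripper_width: 0.004
gripper_force: 0.0
```

Run:
```python
from h import *
for n in("top","side","wrist"):
    q=(wc()[2] if n=="wrist" else cloud(n)).reshape(-1,3);q=q[np.isfinite(q).all(1)]
    for x,y,z0 in((.4913,.0663,.0595),(.66,-.178,.018),(.493,-.266,.018)):
        r=np.hypot(q[:,0]-x,q[:,1]-y)
        D=q[(r<.046)&(r>.022)&(abs(q[:,2]-z0)<.006)]
        if len(D)<50: continue
        A=np.c_[D[:,:2]-[x,y],np.ones(len(D))]
        for i in range(4):
            c=np.linalg.lstsq(A,D[:,2],rcond=None)[0];k=abs(D[:,2]-A@c)<.0025;A,D=A[k],D[k]
        P=q[(r<.03)&(q[:,2]>z0+.025)&(q[:,2]<z0+.04)]
        print(n,(x,y),c.round(4),"top",np.median(P[:,2]).round(4) if len(P) else 0,encl(P[:,:2]))
st(sense())
```

```text
top (0.4913, 0.0663) [-0.0004 -0.0055  0.06  ] top 0.0899 (array([0.4898, 0.067 ]), 0.013)
top (0.66, -0.178) [-0.0054 -0.0078  0.0168] top 0.0465 (array([ 0.6602, -0.1803]), 0.0128)
top (0.493, -0.266) [0.0016 0.0007 0.017 ] top 0.0466 (array([ 0.4931, -0.2685]), 0.0128)
side (0.4913, 0.0663) [ 0.0011 -0.0023  0.0613] top 0.0904 (array([0.4895, 0.0703]), 0.0131)
side (0.66, -0.178) [0.0072 0.0052 0.0183] top 0.0473 (array([ 0.6601, -0.1761]), 0.014)
side (0.493, -0.266) [ 0.0035 -0.0004  0.0182] top 0.0472 (array([ 0.493, -0.264]), 0.0141)
wrist (0.4913, 0.0663) [-0.0026 -0.0003  0.0609] top 0.0905 (array([0.4915, 0.0665]), 0.0129)
t 18.35 tcp [0.4861 0.1347 0.1956] yaw -85.2 F [ 0.3  0.6 -0.4] w 0.08 gf 0.0 j [ 34.  12. -18.  -0. -60. -29.]
```

The lid is level now and still reads about 1.2 mm high. That is inside tolerance, but one more centred press for margin is cheap.

Emit:
drive_tool([
  {"tx": 3.5,"ty": 0.05,"tz": 0,"ax": 0,"ay": 0,"az": 0,"claw": 0},
  {"tx": 3.35,"ty": 0,"tz": 0,"ax": 0,"ay": 0,"az": 0,"claw": 0},
  {"tx": 0,"ty": 0,"tz": 3.5,"ax": 0,"ay": 0,"az": 0,"claw": 0},
  {"tx": 0,"ty": 0,"tz": 3,"ax": 0,"ay": 0,"az": 0,"claw": 0},
  {"tx": 0,"ty": 0,"tz": 2,"ax": 0,"ay": 0,"az": 0,"claw": 0},
  {"tx": 0,"ty": 0,"tz": 1,"ax": 0,"ay": 0,"az": 0,"claw": 0},
  {"tx": 0,"ty": 0,"tz": 0.5,"ax": 0,"ay": 0,"az": 0,"claw": 0},
  {"tx": 0,"ty": 0,"tz": 0.2,"ax": 0,"ay": 0,"az": 0,"claw": 0},
  {"tx": 0,"ty": 0,"tz": 0.1,"ax": 0,"ay": 0,"az": 0,"claw": 0},
  {"tx": 0,"ty": 0,"tz": 0,"ax": 0,"ay": 0,"az": 0,"claw": 0},
])

```text
time_s: 19.18
tcp_pos: [0.4923, 0.0672, 0.094]
ee_rot: [[0.084, -0.996, 0.001], [-0.996, -0.084, 0.0], [-0.0, -0.001, -1.0]]
wrist_force: [0.4, 0.1, -0.7]
gripper_width: 0.006
gripper_force: 0.0
```

Emit:
drive_tool([
  {"tx": 0,"ty": 0,"tz": 0.1,"ax": 0,"ay": 0,"az": 0,"claw": 0},
  {"tx": 0,"ty": 0,"tz": 0.1,"ax": 0,"ay": 0,"az": 0,"claw": 0},
  {"tx": 0,"ty": 0,"tz": 0,"ax": 0,"ay": 0,"az": 0,"claw": 0},
])

```text
time_s: 19.43
tcp_pos: [0.492, 0.0673, 0.0919]
ee_rot: [[0.084, -0.996, 0.001], [-0.996, -0.084, 0.0], [-0.0, -0.001, -1.0]]
wrist_force: [-0.2, 0.5, -0.9]
gripper_width: 0.005
gripper_force: 0.0
```

Emit:
drive_tool([
  {"tx": 0,"ty": 0,"tz": 0.1,"ax": 0,"ay": 0,"az": 0,"claw": 0},
  {"tx": 0,"ty": 0,"tz": 0.1,"ax": 0,"ay": 0,"az": 0,"claw": 0},
  {"tx": 0,"ty": 0,"tz": 0,"ax": 0,"ay": 0,"az": 0,"claw": 0},
])

```text
time_s: 19.68
tcp_pos: [0.4922, 0.0673, 0.0906]
ee_rot: [[0.085, -0.996, 0.001], [-0.996, -0.085, -0.0], [0.0, -0.001, -1.0]]
wrist_force: [-2.3, -0.1, 5.6]
gripper_width: 0.005
gripper_force: 3.3
```

Emit:
drive_tool([
  {"tx": 0,"ty": 0,"tz": 0.15,"ax": 0,"ay": 0,"az": 0,"claw": 0},
  {"tx": 0,"ty": 0,"tz": 0.15,"ax": 0,"ay": 0,"az": 0,"claw": 0},
  {"tx": 0,"ty": 0,"tz": 0,"ax": 0,"ay": 0,"az": 0,"claw": 0},
])

```text
time_s: 19.93
tcp_pos: [0.4922, 0.0673, 0.0903]
ee_rot: [[0.086, -0.996, 0.001], [-0.996, -0.086, -0.001], [0.001, -0.001, -1.0]]
wrist_force: [-9.3, 1.0, 25.5]
gripper_width: 0.007
gripper_force: 12.3
```

Emit:
drive_tool([
  {"tx": 0,"ty": 0,"tz": -1,"ax": 0,"ay": 0,"az": 0,"claw": 0},
  {"tx": 0,"ty": 0,"tz": -3,"ax": 0,"ay": 0,"az": 0,"claw": 0},
  {"tx": 0,"ty": 0,"tz": -4,"ax": 0,"ay": 0,"az": 0,"claw": 0},
  {"tx": -3,"ty": 0,"tz": -3,"ax": 0,"ay": 0,"az": 0,"claw": 0},
  {"tx": -3,"ty": 0,"tz": -2,"ax": 0,"ay": 0,"az": 0,"claw": 0},
  {"tx": 0,"ty": 0,"tz": 0,"ax": 0,"ay": 0,"az": 0,"claw": 0},
  {"tx": 0,"ty": 0,"tz": 0,"ax": 0,"ay": 0,"az": 0,"claw": 0},
  {"tx": 0,"ty": 0,"tz": 0,"ax": 0,"ay": 0,"az": 0,"claw": 0},
])

```text
time_s: 20.6
tcp_pos: [0.486, 0.1262, 0.2152]
ee_rot: [[0.084, -0.996, -0.002], [-0.996, -0.084, -0.0], [0.0, 0.002, -1.0]]
wrist_force: [0.0, -0.0, -0.2]
gripper_width: 0.009
gripper_force: 0.0
```

Run:
```python
from h import *
for n in("top","side","wrist"):
    q=(wc()[2] if n=="wrist" else cloud(n)).reshape(-1,3);q=q[np.isfinite(q).all(1)]
    x,y,z0=.4913,.0663,.0595
    r=np.hypot(q[:,0]-x,q[:,1]-y);D=q[(r<.046)&(r>.022)&(abs(q[:,2]-z0)<.006)];A=np.c_[D[:,:2]-[x,y],np.ones(len(D))]
    for i in range(4):
        c=np.linalg.lstsq(A,D[:,2],rcond=None)[0];k=abs(D[:,2]-A@c)<.0025;A,D=A[k],D[k]
    P=q[(r<.03)&(q[:,2]>z0+.025)&(q[:,2]<z0+.04)]
    print(n,c.round(4),"top",np.median(P[:,2]).round(4),encl(P[:,:2]))
st(sense())
print(finish_job() if abs(c[:2]).max()<.02 else "not")
```

```text
top [ 0.0002 -0.0018  0.06  ] top 0.0893 (array([0.49  , 0.0671]), 0.013)
side [-0.0015  0.0002  0.0612] top 0.0906 (array([0.4895, 0.071 ]), 0.0138)
wrist [-0.0029 -0.0008  0.0609] top 0.0905 (array([0.4912, 0.0665]), 0.0131)
t 20.75 tcp [0.4862 0.1254 0.2146] yaw -85.2 F [-0.1 -0.5  1.1] w 0.06 gf 0.0 j [ 33.  10. -17.  -0. -63. -28.]
the job is handed in; nothing more can be done
None
```

I handed the job in at 20.8 s: both batteries are in one tub, closed by the first lid I tried, which snapped on level and centred and reads about 1 mm high (2.5 mm allowed); I didn't touch the other lids or tub, the tape, block or pen, and no verdict came back.

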